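# Nudge the jig slide home against its hidden stop

## Robot

A 6-joint arm with a two-finger parallel gripper is mounted at the origin on a cart in front of the work surface, level with it; the furniture and walls round the work are solid. World frame = base frame: x ahead of the robot, y to its left, z up, the work surface at z = 0. Lengths are in m, angles in rad, forces in N, time in s.
With the tool pointing down it reaches from about 0.3 to 0.85 m from the base axis. Payload 5.4 kg.
Tool frame: the origin (TCP) lies at the centre of the arm's flange, where the gripper is bolted on; the fingertips stand 173 mm ahead of it and the grasp point (between the pads) lies 155 mm ahead of it (finger_overhang is the z of the fingertips in the tool frame, in m); z points along the fingers, y is the line along which they close (so a half turn about z gives the same grasp; the last joint's range is limited). The gripper opens to 85 mm and grips with 20 to 120 N. Pads are 22 mm wide; open, the fingers measure 114 mm over their backs; the gripper's body (76 mm by 85 mm) begins 54 mm behind the grasp point. The pads swing forward as they close: fully open they stand 13 mm farther back than shut.
Start: joints at [1.055, 0.158, 1.597, -0, 1.386, -0.21], TCP at [0.173, 0.548, 0.405] pointing down, gripper open.
Joint ranges: [-2.91, 2.91], [-0.94, 2.29], [0.18, 2.7], [-1.29, 4.43], [0.17, 2.64], [-3, 3]. Speed limits (rad/s): [2.57, 2.57, 3.14, 3.14, 3.14, 3.14].

## Interface

Orientations are given as a unit quaternion [x, y, z, w].
In Python, from plant import * gives the robot as it stands.
- The arm moves only by the shell command python3 -m pendant 'ROWS' [FORCE]. ROWS is JSON, a list that holds one entry, the list of rows, each a list of 7 numbers: the shift along the tool's x, y, z scaled (see below), then the turn, a rotation vector about the tool's x, y, z scaled (see below), then the closure, from 0 (fully open) to 1 (shut). In form: [[[x, y, z, wx, wy, wz, jaw], ...]]. A call has 1 to 12 rows; each row shifts and turns the commanded pose from where the row before left it, along the tool's axes as they then stand; what a row does not reach is not made up. The controller multiplies each number of a shift by 0.2 m and each number of a turn by 45 degrees. A row lasts 1/8 s, in which the tool goes at most 62.5 mm and 10.7 degrees, less where a joint would pass 70% of its speed; a pose out of reach is approached as far as the arm can. A call with a number of a shift or a turn outside -1 to 1 is refused whole. A call with a gripper value outside its range is refused whole. The fingers move at their own pace and stop on an object; FORCE is the grip in N (left out, the last holds). Time passes only in rows, so rows that do not move let the fingers close. It gives the time, the measured TCP pose, the force, the opening and the grip force at its end, in the units of the state.
- state(): the state, without advancing time (a new reading comes with each control period).
- capture(name): name is "scene" or "top" or "wrist"; returns the picture (384x512x3 uint8, blue, green, red); there is no depth.
- get_calibration(name): a dict with "intrinsics" (3x3 intrinsics, pixels), "k1" (the pictures are not rectified: a ray, as slopes to the right and down, at radius r is drawn at 1 + k1 r^2 times it, then the intrinsics apply), "eye" and "orientation" of the camera in the world. Camera axes: x right, y up, looking along -z (the intrinsics and any distortion apply to the point x, -y, -z); pixel columns grow to the right and rows downward; lengths in m; the calibration is good to about 2 mm. A picture is of the moment at which its call begins: read the wrist's pose just before it. get_calibration takes no time and is no camera call; for the wrist camera it gives the pose at the moment of the call.
- close_job(): hands the job in; it is judged then, once.
Trained networks look in the newest picture that a camera, given by its name, has taken for a name from the list of things; names that differ only in an ending like _2 or _b are one class to them, and where a whole thing is asked for, a point or a joint stands for the part that bears it (a point fixed in the world has none). Each returns a list of dicts, best first, with "p" (0 to 1); they miss things now and then, are a little off and sometimes report something else, mostly with a low value. They report only what shows in the picture. A call takes as long as a camera call. They do not tell look-alikes from the thing itself.
- trace(camera, query): "mask" (384x512 bool, what is visible of it) and "extent" ([centre column, centre row, width, height] in pixels, round what is visible of it).
- mark_of(camera, query): "location" ([column, row] in pixels: a listed point, or the origin of a listed thing).
The state is a dict: "time": time; "joint_pos": joint angles; "joint_velocities": joint speeds; "effort": joint torques, N m; "position": TCP position; "ee_rot": TCP orientation; "contact_force": force on the tool from outside, world axes, zero at the start; "ft_torque": the same for the moment, N m; "grip_width": finger opening in m; "gripper_force": force on a finger pad.
Only numpy, scipy, OpenCV 4.12 (cv2) and the standard library are available. Lean on these libraries where they do the work, as an engineer would, in place of code of your own. Each camera call takes 0.05 s, during which the arm holds its last target. There are 200 camera calls.

## Task

Pick up the hardwood block from the cork mat and, with the end of the block, nudge the red-headed slide of the jig gently into its green hood, little by little, until it rests firmly against the sprung stop hidden inside - feel for it, and do not ram the stop. Touch the slide only with the block, leave the slide resting against the stop, then lay the block flat back on the middle of the cork mat, and leave the other things where they are.

Things in the scene. Friction and masses are not known exactly. Their poses are not given: they have to be found in the camera images.
- block: Brown hardwood packing block, 45 x 90 x 34 mm (x, y, z), 0.16 kg; lies flat on the cork mat. Origin: centre of its underside; y along its 90 mm length, z up. Grip it across its 45 mm width (fingers close along its x) at mid-length and push with one of its 45 x 34 mm end faces, 45 mm from the middle.
- mat: Fixed cork mat, 110 x 150 x 4 mm (x, y, z). Origin: centre of its underside (top 4 mm above); y along its 150 mm length.
- jig: Fixed aluminium jig board, 250 x 110 x 15 mm, on the bench. Origin: centre of its underside; +x points along its length from the slide's red head to the green hood, the way the slide goes in. Two dark rails along x at y = +-21 mm, tops 23 mm above the bench (screws to 25 mm), carry the slide.
- slide: The jig's slide: flat steel bar running into the hood, red upright striking head on its near end. Axes as the jig's; it moves along x only. Stiff: about 6 N keeps it moving, and it stays where left. Origin: on the board's top (15 mm over the bench), under the striking face, at the start 105 to 93 mm before the jig's origin. It meets the stop after 17 to 59 mm of travel, different each time.
- hood: Green steel hood, fixed on the board's far half, 120 x 72 x 34 mm, open only toward the slide. Origin: centre of its underside, 55 mm along +x from the jig's origin. Inside is the stop, a pad on a spring: past first touch the push felt grows from 6 N by 2 N per mm; the slide's friction then holds up to 6 N on the stop. Over 14 N on the stop (20 N of push) rams it.
- tape: Yellow tape measure, 36 x 78 x 60 mm, loose bystander. Origin: centre of underside.
- oiler: Light grey oil can with a thin brass spout, 69 x 80 x 156 mm, loose bystander. Origin: centre of underside.
- spool: Rusty turned steel spacer, diameter 34, height 54 mm, standing, loose bystander. Origin: centre of underside.
- face (a point): Centre of the slide's red striking face, which looks to -x of the jig: 44 mm wide, 45 mm high, from 25 to 70 mm above the bench; the head is 14 mm thick. Push here, with the block's underside above the rails.
There are look-alikes about, which are no part of the job. What is shaped like the block but black or pink is not meant.

How it is judged:
On the way, in this order (a step that is already met when the one before it is completed fails the run):
1. the block is picked up off the mat with the fingers (contact force between the fingers and block above 2 N and height (world z) of block above 0.02 m), for 0.2 s.
2. the slide, pushed with the block, presses on the hidden stop with over 1.5 N (contact force between block and slide above 1 N and contact force between slide and hood above 1.5 N), for 0.02 s.
At the end, for the whole second after the job is handed in: The slide rests against the hidden stop (still pressing on it with over 1 N); the block lies flat on the cork mat, its middle within 30 mm of the mat's middle, released and at rest (contact force between slide and hood above 1 N and horizontal distance between block and mat below 0.03 m and height (world z) of block below 0.009 m and angle between block's own z axis and vertical below 0.1 rad and linear speed of block below 0.02 m/s and linear speed of slide below 0.005 m/s); the robot touches nothing.
It fails at once if the stop is rammed: more than 14 N between slide and stop (contact force between slide and hood above 14 N).
It fails at once if the slide is knocked along faster than 0.15 m/s (linear speed of slide above 0.15 m/s).
It fails at once if the slide is touched by the robot itself instead of the block (contact force between any of the fingers, the arm and slide above 0.5 N).
It fails at once if another loose thing is moved by over 20 mm (distance of any of tape, oiler, spool from where it was at the start of the episode above 0.02 m).
It also fails if it takes over 72 s, if anything falls off the work surface, if the arm or the gripper's body presses on something with over 40 N, if the wrist force passes 120 N, or if a joint passes its speed limit or range.

## Working session

There is one attempt and no reset: what is moved stays moved. The work goes in short steps, Python scripts to look and compute and a shell command to move; the robot and the scene stay as the last step left them, time stands still between calls to the robot, and variables do not carry over. Pictures are saved under pics/ and viewed, at most 10 in all, crops included, and the job is handed in when it is done.

```bash
mkdir -p pics; ls; cat > h.py <<'E'
from plant import *
import numpy as np, cv2
from scipy.spatial.transform import Rotation as R
def ray(cal,px):
    K=np.array(cal["intrinsics"],float); k=float(cal["k1"])
    u=np.linalg.solve(K,[px[0],px[1],1.])[:2]; s=u.copy()
    for _ in range(30): s=u/(1+k*(s@s))
    d=R.from_quat(cal["orientation"]).apply([s[0],-s[1],-1.])
    return np.array(cal["eye"],float),d
def at(cal,px,z):
    e,d=ray(cal,px); return e+d*(z-e[2])/d[2]
def proj(cal,p):
    q=R.from_quat(cal["orientation"]).inv().apply(np.array(p)-cal["eye"])
    s=np.array([q[0],-q[1]])/-q[2]; s=s*(1+cal["k1"]*(s@s))
    return (np.array(cal["intrinsics"])@[s[0],s[1],1])[:2]
E
cat > a.py <<'E'
from h import *
for c in ("scene","top"):
    im=capture(c); cv2.imwrite(f"pics/{c}0.png",im); cal=get_calibration(c)
    print(c,np.round(cal["eye"],3))
    for q,z in (("block",0.004),("mat",0),("jig",0),("slide",.015),("hood",.015),("tape",0),("oiler",0),("spool",0),("face",.0475)):
        for d in mark_of(c,q)[:3]: print(q,round(d["p"],2),np.round(d["location"],1),np.round(at(cal,d["location"],z),3))
s=state(); print(s["time"],s["position"],s["ee_rot"],s["contact_force"])
E
python3 a.py
```

```text
pics
scene [-0.392 -0.591  0.8  ]
block 0.94 [291.9 188.4] [ 0.749 -0.052  0.004]
block 0.71 [246.3 199.2] [0.619 0.044 0.004]
block 0.65 [154.8 200.9] [0.464 0.291 0.004]
mat 0.93 [155.8 209.2] [0.434 0.262 0.   ]
jig 0.92 [336.8 221.8] [ 0.656 -0.249  0.   ]
slide 0.92 [319.7 231.6] [ 0.568 -0.23   0.015]
hood 0.96 [353.5 211.9] [ 0.708 -0.28   0.015]
tape 0.61 [128.2 184.4] [0.498 0.444 0.   ]
oiler 0.83 [388.4 261.2] [ 0.559 -0.437  0.   ]
spool 0.7 [269.9 177.5] [0.78  0.048 0.   ]
face 0.66 [322. 221.] [ 0.576 -0.231  0.047]
top [0.22  0.167 1.117]
block 0.96 [193.3 273.8] [0.452 0.268 0.004]
block 0.74 [247.1 198. ] [0.624 0.041 0.004]
block 0.46 [261.  156.7] [ 0.747 -0.05   0.004]
mat 0.97 [197.1 275.4] [0.444 0.259 0.   ]
jig 0.7 [331.2 162.6] [ 0.652 -0.263  0.   ]
slide 0.62 [339.2 187.1] [ 0.558 -0.247  0.015]
slide 0.17 [336.9 183.1] [ 0.573 -0.245  0.015]
hood 0.9 [329. 147.] [ 0.701 -0.274  0.015]
tape 0.6 [125.9 273.3] [0.52  0.455 0.   ]
oiler 0.59 [392.8 173.6] [ 0.548 -0.439  0.   ]
spool 0.21 [338.9 183. ] [ 0.576 -0.257  0.   ]
face 0.82 [337.8 185.1] [ 0.556 -0.233  0.048]
1.0 [0.17310632 0.54831405 0.40470187] [ 1.52287143e-01  9.88336292e-01 -8.46686871e-06  4.95986592e-06] [-0.68815435 -1.19793126 -0.09357613]
```

```bash
python3 -c "
import cv2
a=cv2.imread('pics/scene0.png')[150:300,90:440];b=cv2.imread('pics/top0.png')[110:330,90:440]
a=cv2.resize(a,(700,300));b=cv2.resize(b,(477,300))
cv2.imwrite('pics/s.png',cv2.resize(a,(800,343)));cv2.imwrite('pics/t.png',cv2.resize(cv2.imread('pics/top0.png')[110:330,90:440],(800,503),interpolation=cv2.INTER_CUBIC))"
```

```text
(no output)
```

View pics/s.png

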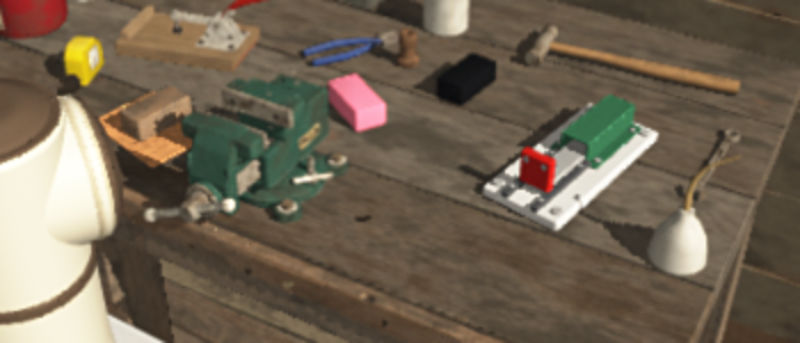

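View pics/t.png

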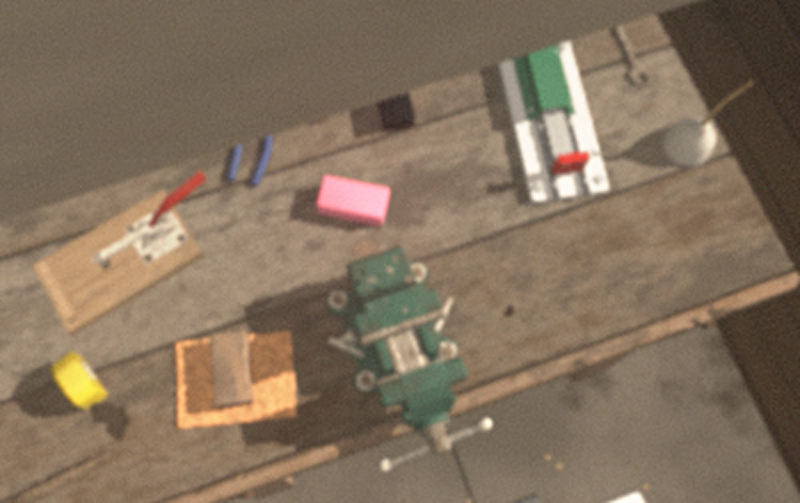

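The scene view shows the brown block on the orange mat (mid-left, behind the green vise). The jig, with its red head and green hood, is on the right. The pink and black blocks are decoys. In the top crop the block's top is at about (232,368) and the red head at about (571,162), which match top pixels near (191,271) and (340,181). The first scene "block" hit at (292,188) is the black decoy.

```bash
cat > b.py <<'E'
from h import *
c="top"; im=capture(c); cal=get_calibration(c)
def rect(m,z):
    ys,xs=np.nonzero(m); P=np.array([at(cal,(x,y),z)[:2] for x,y in zip(xs,ys)])
    r=cv2.minAreaRect((P*1000).astype(np.float32)); b=cv2.boxPoints(r)
    e=max([b[1]-b[0],b[2]-b[1]],key=np.linalg.norm); 
    return np.round(r[0],1),np.round(r[1],1),round(np.degrees(np.arctan2(e[1],e[0]))%180,1),P.mean(0).round(4)
for q,z in (("block",.038),("mat",.004),("jig",.015),("hood",.049),("slide",.045),("tape",.06),("oiler",.05),("spool",.054)):
    for d in trace(c,q)[:3]: print(q,round(d["p"],2),np.round(d["extent"]),*rect(d["mask"],z))
E
python3 b.py
```

```text
block 0.82 [244. 197.  31.  23.] [618.8  52.3] [90.5 54.7] 59.4 [0.6185 0.0527]
block 0.66 [193. 274.  18.  31.] [455.1 267.7] [50.9 98.5] 168.4 [0.4542 0.2684]
block 0.64 [263. 157.  19.  14.] [723.8 -47.7] [48.  53.8] 172.2 [ 0.7236 -0.0474]
mat 0.68 [195. 276.  55.  40.] [448.6 269.4] [152.9 113.8] 75.2 [0.4444 0.2709]
jig 0.75 [333. 164.  48.  69.] [ 647.4 -257.7] [116.3 238.1] 169.9 [ 0.6166 -0.2514]
hood 0.76 [327. 146.  28.  32.] [ 694.3 -258. ] [ 73.3 109.2] 167.6 [ 0.6934 -0.258 ]
slide 0.75 [337. 172.  17.  31.] [ 605.7 -251.3] [48.1 95.7] 173.5 [ 0.6001 -0.2463]
tape 0.73 [125. 276.  25.  27.] [499.  449.1] [70.9 38.1] 17.0 [0.4998 0.4482]
oiler 0.69 [397. 170.  27.  26.] [ 560.4 -429.8] [ 60.2 124.7] 129.4 [ 0.5447 -0.4148]
oiler 0.62 [125. 278.  26.  26.] [500.4 450.5] [74.2 37.7] 20.5 [0.5007 0.4499]
```

```bash
python3 -m pendant '[[[-0.22,-0.114,0,0,0,0,0],[-0.22,-0.114,0,0,0,0,0],[-0.22,-0.114,0,0,0,0,0],[-0.22,-0.114,0,0,0,0,0],[-0.22,-0.114,0,0,0,0,0],[-0.22,-0.114,0,0,0,0,0],[-0.22,-0.114,0,0,0,0,0],[-0.22,-0.114,0,0,0,0,0],[0,0,0.2,0,0,-0.12,0],[0,0,0,0,0,0,0],[0,0,0,0,0,0,0]]]' 80
cat > c.py <<'E'
from h import *
import sys
def rect(cal,m,z):
    ys,xs=np.nonzero(m); P=np.array([at(cal,(x,y),z)[:2] for x,y in zip(xs,ys)])
    r=cv2.minAreaRect((P*1000).astype(np.float32)); b=cv2.boxPoints(r)
    e=max([b[1]-b[0],b[2]-b[1]],key=np.linalg.norm)
    return np.round(r[0],1),np.round(r[1],1),round(np.degrees(np.arctan2(e[1],e[0]))%180,1),P.mean(0).round(4)
cal=get_calibration("wrist"); im=capture("wrist"); cv2.imwrite(f"pics/{sys.argv[1]}.png",im)
for a in sys.argv[2:]:
    q,z=a.split(":"); z=float(z)
    for d in mark_of("wrist",q)[:2]: print(q,"mark",round(d["p"],2),np.round(d["location"],1),at(cal,d["location"],z).round(4))
    for d in trace("wrist",q)[:2]: print(q,"trace",round(d["p"],2),np.round(d["extent"]),*rect(cal,d["mask"],z))
s=state(); Y=R.from_quat(s["ee_rot"]).as_matrix()
print(s["time"],s["position"].round(4) if hasattr(s["position"],"round") else s["position"],"xyaw",np.degrees(np.arctan2(Y[1,0],Y[0,0])).round(2),"z",Y[:,2].round(4),"F",np.round(s["contact_force"],2),"eye",np.round(cal["eye"],3))
E
python3 c.py w1 block:0.038 mat:0.004
```

```text
time: 2.82
position: [0.4538, 0.2688, 0.3658]
ee_rot: [0.106, 0.994, 0.0, 0.0]
contact_force: [1.5, 0.5, -0.0]
grip_width: 0.0855
gripper_force: 0.0
block mark 0.71 [112.1 369.2] [ 0.7172 -0.0175  0.038 ]
block mark 0.58 [258.3 165.9] [0.4466 0.2734 0.038 ]
block trace 0.82 [260. 174.  37.  81.] [456.5 271.8] [46.  93.4] 167.8 [0.455  0.2719]
block trace 0.82 [108. 366.  39.  33.] [711.2 -31.1] [66.7 70.9] 170.5 [ 0.7174 -0.0253]
mat trace 0.77 [258. 159. 124.  80.] [450.1 271.6] [150.6 110. ] 76.4 [0.4435 0.2725]
3.075 [0.4539 0.2689 0.3659] xyaw 167.91 z [ 2.e-03  6.e-04 -1.e+00] F [ 0.63  0.1  -0.19] eye [0.373 0.286 0.336]
```

View pics/w1.png

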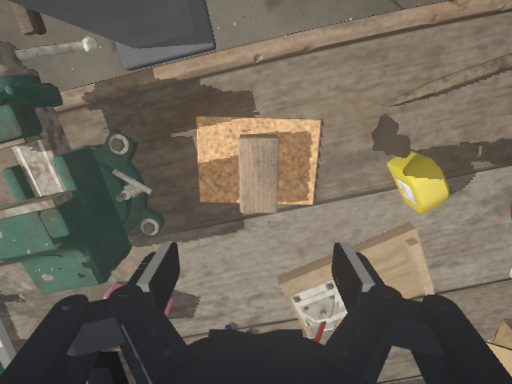

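The wrist view shows the brown block lying across the mat at about (258,173), lined up with the fingers. The vise is well to the left and the tape measure to the right. I'm descending now.

```bash
python3 -m pendant '[[[-0.015,0.016,0.2,0,0,0,0],[0,0,0.25,0,0,0,0],[0,0,0.25,0,0,0,0],[0,0,0.15,0,0,0,0],[0,0,0.065,0,0,0,0],[0,0,0,0,0,0,0.7],[0,0,0,0,0,0,0.7],[0,0,0,0,0,0,0.7],[0,0,0,0,0,0,0.7]]]' 80
```

```text
time: 4.2
position: [0.4587, 0.2713, 0.1838]
ee_rot: [0.106, 0.994, 0.001, 0.002]
contact_force: [0.1, 0.6, 6.6]
grip_width: 0.0436
gripper_force: 83.4
```

```bash
python3 -m pendant '[[[0,0,-0.1,0,0,0,0.7],[0,0,-0.24,0,0,0,0.7],[0,0,-0.25,0,0,0,0.7],[0,0,-0.25,0,0,0,0.7],[0,0,-0.24,0,0,0,0.7],[0,0,0,0,0,0,0.7]]]' && python3 -m pendant '[[[-0.0415,-0.2,0,0,0,0,0.7],[-0.0415,-0.262,0,0,0,0,0.7],[-0.0415,-0.262,0,0,0,0,0.7],[-0.0415,-0.262,0,0,0,0,0.7],[-0.0415,-0.262,0,0,0,0,0.7],[-0.0415,-0.262,0,0,0,0,0.7],[-0.0415,-0.262,0,0,0,0,0.7],[0,-0.062,0,0,0,0,0.7],[0,0,0,0,0,0,0.7],[0,0,0,0,0,0,0.7]]]'; python3 c.py w2 jig:0.015 hood:0.049 slide:0.07 face:0.0475
```

```text
time: 4.95
position: [0.4584, 0.2712, 0.403]
ee_rot: [0.106, 0.994, 0.002, 0.005]
contact_force: [0.4, -0.1, -2.3]
grip_width: 0.0439
gripper_force: 82.6
time: 6.2
position: [0.4372, -0.0988, 0.3972]
ee_rot: [0.105, 0.994, 0.0, -0.0]
contact_force: [-0.5, -0.2, -1.5]
grip_width: 0.0436
gripper_force: 82.6
jig trace 0.81 [179. 302.  70. 120.] [ 648.2 -263.3] [ 98.8 247.3] 168.8 [ 0.5831 -0.2694]
slide mark 0.74 [178.3 260.5] [ 0.5297 -0.2198  0.07  ]
slide trace 0.74 [169. 273.  23.  15.] [ 543.3 -240. ] [16.5 43.7] 122.3 [ 0.5437 -0.2386]
face mark 0.65 [174.5 273.7] [ 0.5626 -0.2421  0.0475]
face trace 0.56 [167. 273.  22.  18.] [ 557.2 -251.5] [17.8 48.1] 122.3 [ 0.5579 -0.2501]
6.65 [ 0.4373 -0.0997  0.3977] xyaw 167.9 z [ 1.e-04 -1.e-04 -1.e+00] F [-0.07 -0.03 -1.51] eye [ 0.356 -0.082  0.367]
```

View pics/w2.png

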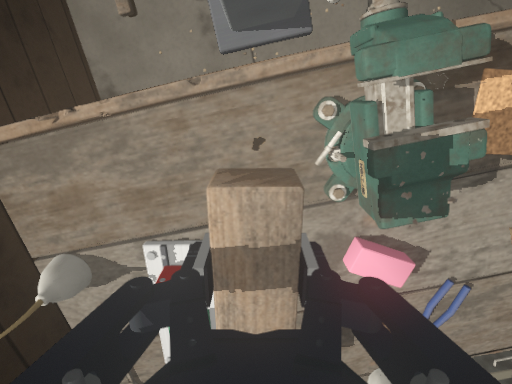

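The held block fills the centre and hides most of the jig, whose near corner and red head are at about (165,270). I'll move forward so the jig shows above the fingers.

```bash
python3 -m pendant '[[[-0.2,0.01,0,0,0,0,0.7],[-0.25,0.01,0,0,0,0,0.7],[-0.25,0.01,0,0,0,0,0.7],[-0.163,0,0,0,0,0,0.7],[0,0,0,0,0,0,0.7],[0,0,0,0,0,0,0.7]]]'; python3 c.py w3 jig:0.015 hood:0.049 slide:0.07 face:0.0475
```

```text
time: 7.4
position: [0.6068, -0.1302, 0.3974]
ee_rot: [0.106, 0.994, 0.0, -0.001]
contact_force: [0.2, 0.3, -1.1]
grip_width: 0.0435
gripper_force: 82.6
jig mark 0.75 [174.5 209.6] [ 0.6496 -0.2569  0.015 ]
jig trace 0.87 [166. 204.  88. 157.] [ 652.7 -257.6] [111.4 243. ] 169.4 [ 0.6034 -0.2522]
hood mark 0.6 [179.3 249.6] [ 0.6952 -0.2547  0.049 ]
hood trace 0.57 [176. 246.  54.  68.] [ 692.8 -256.2] [ 67.  105.8] 169.0 [ 0.6822 -0.2593]
slide mark 0.96 [166.1 146. ] [ 0.5553 -0.2205  0.07  ]
slide mark 0.7 [391.8 243. ] [0.7315 0.0185 0.07  ]
slide trace 0.72 [158. 186.  54.  72.] [ 599.4 -243.7] [54.3 89.4] 167.7 [ 0.5934 -0.2351]
face mark 0.77 [155.4 151.5] [ 0.561  -0.2433  0.0475]
face mark 0.22 [257.4 236.5] [ 0.6984 -0.1475  0.0475]
face trace 0.67 [156. 185.  48.  73.] [ 604.2 -253.9] [57.2 97.4] 167.9 [ 0.5986 -0.2445]
7.85 [ 0.6071 -0.1302  0.3979] xyaw 167.88 z [ 2.e-04 -1.e-04 -1.e+00] F [-0.02  0.32 -1.43] eye [ 0.526 -0.114  0.367]
```

View pics/w3.png

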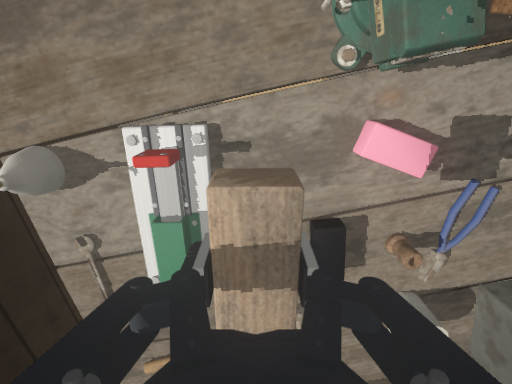

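The whole jig is visible here. Its near-end corners are at about (123,127) and (208,123), the red head is at about (156,158), and the green hood starts at about row 213. Next I'll refine the pose from edges and colour.

```bash
cat > d.py <<'E'
from h import *
cal=get_calibration("wrist"); im=cv2.imread("pics/w3.png"); hsv=cv2.cvtColor(im,cv2.COLOR_BGR2HSV)
for px in ((123,127),(208,123)): print("corner",at(cal,px,.015).round(4))
# jig left edge: fit sub-pixel gradient rows 150..265
g=cv2.GaussianBlur(im,(3,3),0).astype(float).sum(2); P=[]
for r in range(140,262,3):
    c0=int(126+(r-140)*.168); w=g[r,c0-9:c0+10]; P.append(at(cal,(c0-9+np.argmax(np.diff(w))+.5,r),.015)[:2])
P=np.array(P,np.float32); vx,vy,x0,y0=cv2.fitLine(P,cv2.DIST_HUBER,0,.001,.001).ravel(); print("left edge",np.degrees(np.arctan2(vy,vx)),x0,y0)
a=np.arctan2(vy,vx); 
m=((hsv[...,0]<8)|(hsv[...,0]>172))&(hsv[...,1]>150)&(hsv[...,2]>80); m[:130]=0;m[180:]=0;m[:,:120]=0;m[:,190:]=0
ys,xs=np.nonzero(m); print("red",xs.min(),xs.max(),ys.min(),ys.max(),m.sum())
ax=np.array([np.cos(a),np.sin(a)]); 
if ax[0]<0: ax=-ax
n=np.array([-ax[1],ax[0]])
print("axis yaw",np.degrees(np.arctan2(ax[1],ax[0])))
for z in (.025,.07):
    Q=np.array([at(cal,p,z)[:2] for p in zip(xs,ys)]); print(z,"along",np.percentile(Q@ax,[1,2,5,50,95,98,99]).round(4),"across",np.percentile(Q@n,[1,2,5,50,95,98,99]).round(4))
print("left edge along-normal",np.array([x0,y0])@n,"=> jig centreline n:",np.array([x0,y0])@n+.055)
for px in ((123,127),(208,123)):print("corner along,n",at(cal,px,.015)[:2]@ax,at(cal,px,.015)[:2]@n)
print("tcp along,n",np.array(state()["position"][:2])@ax,np.array(state()["position"][:2])@n)
cv2.imwrite("pics/w3z.png",cv2.resize(im[110:240,110:220],(660,780)[:2],interpolation=cv2.INTER_CUBIC)[:600])
E
python3 d.py
```

```text
corner [ 0.5259 -0.288   0.015 ]
corner [ 0.5448 -0.1792  0.015 ]
left edge -11.042574 0.62685066 -0.3104356
red 133 168 156 166 373
axis yaw -11.042574
0.025 along [0.6077 0.6078 0.6082 0.6145 0.6209 0.6212 0.6213] across [-0.171  -0.1706 -0.1692 -0.1488 -0.1274 -0.126  -0.1257]
0.07 along [0.5986 0.5987 0.599  0.6045 0.61   0.6103 0.6104] across [-0.15   -0.1496 -0.1484 -0.1307 -0.1121 -0.1109 -0.1106]
left edge along-normal -0.18462197 => jig centreline n: -0.12962198
corner along,n 0.5713373220099759 -0.18198438814617274
corner along,n 0.5690220202648847 -0.0715264770562701
tcp along,n 0.6207795794723964 -0.011556949663347
```

```bash
cat >> d.py <<'E'
print("----")
b,gr,r=[im[...,i].astype(int) for i in range(3)]
m=(r>1.8*np.maximum(gr,1))&(r>50); m[:130]=0;m[185:]=0;m[:,:115]=0;m[:,200:]=0
for y in range(145,172):
    c=np.nonzero(m[y])[0]
    if len(c): print(y,c.min(),c.max(),len(c),end="; ")
print()
nc=-.1285
for s in (.590,.596,.602):
    W=lambda ds,dn,z: proj(cal,np.append(ax*(s+ds)+n*(nc+dn),z)).round(1)
    print(s,"bottom",W(0,-.022,.025),W(0,.022,.025),"top front",W(0,-.022,.07),W(0,.022,.07),"top back",W(.014,-.022,.07),W(.014,.022,.07))
E
python3 d.py | sed -n '/----/,$p'
```

```text
----
149 168 176 9; 150 147 178 32; 151 145 178 34; 152 143 178 36; 153 145 179 27; 154 146 179 26; 155 144 179 36; 156 134 179 46; 157 133 179 46; 158 133 178 45; 159 133 176 44; 160 133 175 43; 161 133 174 41; 162 133 173 41; 163 133 172 39; 164 134 170 37; 165 134 169 36; 166 134 168 35; 167 135 152 6; 
0.59 bottom [146.1 142.1] [180.4 141.3] top front [130.8 148.6] [169.8 147.7] top back [132.8 160.9] [171.3 160. ]
0.596 bottom [146.8 146.8] [180.9 146. ] top front [131.7 153.9] [170.4 153. ] top back [133.7 166. ] [171.9 165.2]
0.602 bottom [147.5 151.4] [181.4 150.7] top front [132.5 159.1] [171.1 158.3] top back [134.5 171.1] [172.5 170.4]
```

View pics/w3z.png

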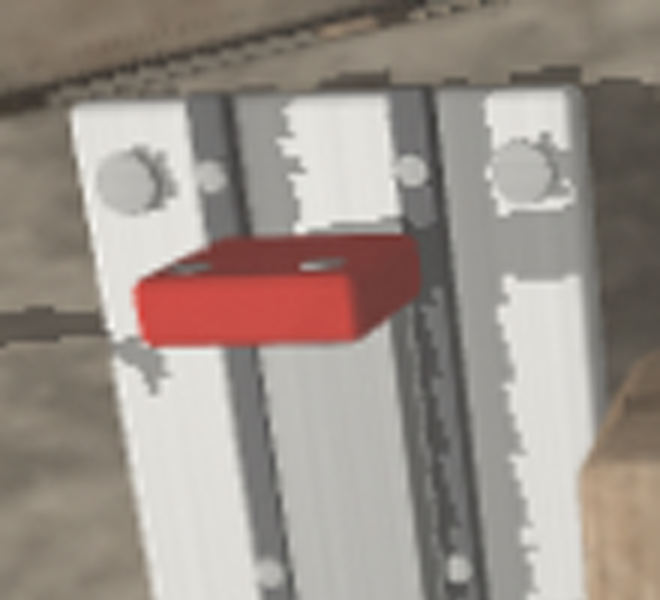

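```bash
python3 -m pendant '[[[0,0,0,0,0,-0.024,0.7],[0.12,-0.14,0,0,0,0,0.7],[0.16,-0.2,0,0,0,0,0.7],[0.16,-0.2,0,0,0,0,0.7],[0.049,-0.052,0.1,0,0,0,0.7],[0,0,0.25,0,0,0,0.7],[0,0,0.25,0,0,0,0.7],[0,0,0.2,0,0,0,0.7],[0,0,0.125,0,0,0,0.7],[0,0,0,0,0,0,0.7],[0,0,0,0,0,0,0.7]]]'; cat > e.py <<'E'
from h import *
s=state(); p=np.array(s["position"]); M=R.from_quat(s["ee_rot"]).as_matrix(); a=np.radians(-11.04); ax=np.array([np.cos(a),np.sin(a)]); n=np.array([-ax[1],ax[0]])
F=np.array(s["contact_force"]); print(round(s["time"],2),"along",(p[:2]@ax).round(4),"n",(p[:2]@n).round(4),"z",p[2].round(4),"yaw",np.degrees(np.arctan2(M[1,1],M[0,1])).round(2)-90,"tilt",M[:2,2].round(4),"Fal",(F[:2]@ax).round(2),"Fn",(F[:2]@n).round(2),"Fz",F[2].round(2),"grip",s["grip_width"])
E
python3 e.py; python3 c.py w4 face:0.0475 block:0.066
```

```text
time: 9.22
position: [0.4892, -0.2282, 0.2141]
ee_rot: [0.096, 0.995, -0.001, 0.001]
contact_force: [-0.7, 0.3, -1.0]
grip_width: 0.0436
gripper_force: 82.6
9.22 along 0.5239 n -0.1303 z 0.2141 yaw -11.019999999999996 tilt [ 0.0018 -0.0014] Fal -0.76 Fn 0.13 Fz -1.01 grip 0.043611780792630686
face mark 0.48 [ 40.3 319.5] [ 0.5172 -0.3807  0.0475]
face trace 0.42 [ 41. 336.  81.  95.] [ 529.3 -405.3] [ 41.7 112.2] 120.7 [ 0.5246 -0.3918]
block mark 0.82 [255.6 237.8] [ 0.4728 -0.2257  0.066 ]
block trace 0.59 [256. 252.  99. 168.] [ 485.3 -228.3] [45.3 96.3] 169.2 [ 0.4794 -0.2272]
9.475 [ 0.489  -0.2281  0.2139] xyaw 168.97 z [ 0.0017 -0.0013 -1.    ] F [-0.58  0.28 -0.64] eye [ 0.408 -0.213  0.184]
```

View pics/w4.png

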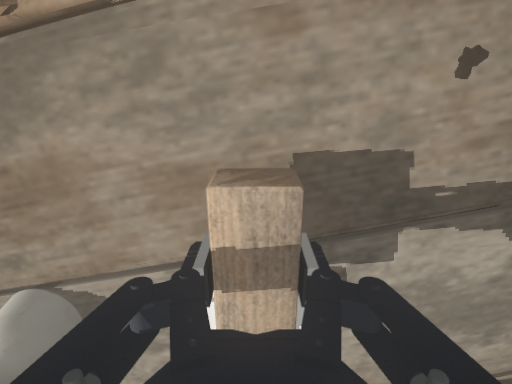

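The wrist view shows the block held straight, spanning about (208–302, 170–330) px, ahead of the jig. Now I'll approach slowly.

```bash
python3 -m pendant '[[[-0.01,0,0,0,0,0,0.7],[-0.01,0,0,0,0,0,0.7],[-0.01,0,0,0,0,0,0.7],[-0.01,0,0,0,0,0,0.7],[-0.01,0,0,0,0,0,0.7],[-0.01,0,0,0,0,0,0.7],[-0.01,0,0,0,0,0,0.7],[-0.01,0,0,0,0,0,0.7],[-0.01,0,0,0,0,0,0.7],[-0.01,0,0,0,0,0,0.7],[-0.01,0,0,0,0,0,0.7],[0,0,0,0,0,0,0.7]]]' >/dev/null; python3 e.py; python3 -m pendant '[[[-0.01,0,0,0,0,0,0.7],[-0.01,0,0,0,0,0,0.7],[-0.01,0,0,0,0,0,0.7],[-0.01,0,0,0,0,0,0.7],[-0.01,0,0,0,0,0,0.7],[-0.01,0,0,0,0,0,0.7],[-0.01,0,0,0,0,0,0.7]]]' >/dev/null; python3 e.py
```

```text
10.97 along 0.5453 n -0.13 z 0.2127 yaw -11.040000000000006 tilt [ 0.0001 -0.0001] Fal -0.39 Fn -0.05 Fz -1.87 grip 0.04349017129989138
11.85 along 0.5585 n -0.13 z 0.2123 yaw -11.030000000000001 tilt [-0.0034  0.0013] Fal -5.93 Fn 0.31 Fz 1.91 grip 0.043729942263762624
```

```bash
cat > chk.py <<'E'
import sys
from e import F,ax
sys.exit(0 if -(F[:2]@ax)<float(sys.argv[1]) else 1)
E
P='python3 -m pendant'
$P '[[[-0.01,0,0,0,0,0,0.7],[-0.01,0,0,0,0,0,0.7],[-0.01,0,0,0,0,0,0.7],[-0.01,0,0,0,0,0,0.7]]]' >/dev/null; python3 chk.py 8 &&
$P '[[[-0.005,0,0,0,0,0,0.7],[-0.005,0,0,0,0,0,0.7]]]' >/dev/null && python3 chk.py 8 &&
$P '[[[-0.005,0,0,0,0,0,0.7],[-0.005,0,0,0,0,0,0.7]]]' >/dev/null && python3 chk.py 8 &&
$P '[[[-0.005,0,0,0,0,0,0.7],[-0.005,0,0,0,0,0,0.7]]]' >/dev/null && python3 chk.py 8
```

```text
12.35 along 0.5665 n -0.13 z 0.2124 yaw -11.030000000000001 tilt [-0.0034  0.0013] Fal -5.91 Fn -0.54 Fz 2.04 grip 0.04381305167243407
12.6 along 0.5685 n -0.1299 z 0.2124 yaw -11.030000000000001 tilt [-0.0034  0.0013] Fal -5.63 Fn -0.55 Fz 3.1 grip 0.04401523720780582
12.85 along 0.5704 n -0.1299 z 0.2124 yaw -11.030000000000001 tilt [-0.0034  0.0014] Fal -6.06 Fn -0.62 Fz 2.46 grip 0.04351636126499302
13.1 along 0.5724 n -0.1299 z 0.2123 yaw -11.030000000000001 tilt [-0.0035  0.0013] Fal -6.33 Fn -0.41 Fz 1.27 grip 0.043616244578238095
```

```bash
P='python3 -m pendant'
$P '[[[-0.005,0,0,0,0,0,0.7],[-0.005,0,0,0,0,0,0.7]]]' >/dev/null && python3 chk.py 7.5 &&
$P '[[[-0.005,0,0,0,0,0,0.7],[-0.005,0,0,0,0,0,0.7]]]' >/dev/null && python3 chk.py 7.5 &&
$P '[[[-0.005,0,0,0,0,0,0.7],[-0.005,0,0,0,0,0,0.7]]]' >/dev/null && python3 chk.py 7.5 &&
$P '[[[-0.005,0,0,0,0,0,0.7],[-0.005,0,0,0,0,0,0.7]]]' >/dev/null && python3 chk.py 7.5 &&
$P '[[[-0.005,0,0,0,0,0,0.7],[-0.005,0,0,0,0,0,0.7]]]' >/dev/null && python3 chk.py 7.5 &&
$P '[[[-0.005,0,0,0,0,0,0.7],[-0.005,0,0,0,0,0,0.7]]]' >/dev/null && python3 chk.py 7.5 &&
$P '[[[-0.005,0,0,0,0,0,0.7],[-0.005,0,0,0,0,0,0.7]]]' >/dev/null && python3 chk.py 7.5 &&
$P '[[[-0.005,0,0,0,0,0,0.7],[-0.005,0,0,0,0,0,0.7]]]' >/dev/null && python3 chk.py 7.5 &&
$P '[[[-0.005,0,0,0,0,0,0.7],[-0.005,0,0,0,0,0,0.7]]]' >/dev/null && python3 chk.py 7.5
```

```text
13.35 along 0.5744 n -0.1299 z 0.2124 yaw -11.030000000000001 tilt [-0.0034  0.0013] Fal -7.12 Fn 0.66 Fz 2.8 grip 0.04406833846990361
13.6 along 0.5764 n -0.1299 z 0.2124 yaw -11.030000000000001 tilt [-0.0034  0.0014] Fal -5.85 Fn -0.45 Fz 1.58 grip 0.043700454411816775
13.85 along 0.5784 n -0.1299 z 0.2124 yaw -11.030000000000001 tilt [-0.0034  0.0014] Fal -5.0 Fn 0.42 Fz 2.77 grip 0.04373497710697021
14.1 along 0.5804 n -0.1299 z 0.2124 yaw -11.030000000000001 tilt [-0.0034  0.0014] Fal -5.94 Fn 0.15 Fz 2.86 grip 0.043957215855472256
14.35 along 0.5824 n -0.1299 z 0.2124 yaw -11.030000000000001 tilt [-0.0034  0.0014] Fal -6.65 Fn -0.03 Fz 2.42 grip 0.04406731204170537
14.6 along 0.5844 n -0.1299 z 0.2123 yaw -11.030000000000001 tilt [-0.0035  0.0015] Fal -6.04 Fn 0.27 Fz 2.81 grip 0.043752731507606994
14.85 along 0.586 n -0.1299 z 0.2122 yaw -11.019999999999996 tilt [-0.0051  0.002 ] Fal -9.35 Fn -0.61 Fz 3.38 grip 0.04370440754192622
```

```bash
P='python3 -m pendant'
$P '[[[0,0,0,0,0,0,0.7]]]' >/dev/null && python3 chk.py 10.5 &&
$P '[[[-0.0025,0,0,0,0,0,0.7],[0,0,0,0,0,0,0.7]]]' >/dev/null && python3 chk.py 10.5 &&
$P '[[[-0.0025,0,0,0,0,0,0.7],[0,0,0,0,0,0,0.7]]]' >/dev/null && python3 chk.py 10.5 &&
$P '[[[-0.0025,0,0,0,0,0,0.7],[0,0,0,0,0,0,0.7]]]' >/dev/null && python3 chk.py 10.5
```

```text
14.97 along 0.586 n -0.1299 z 0.2122 yaw -11.030000000000001 tilt [-0.005  0.002] Fal -7.98 Fn 0.22 Fz 3.69 grip 0.043818187977495204
15.22 along 0.5864 n -0.1299 z 0.2122 yaw -11.019999999999996 tilt [-0.0055  0.0021] Fal -8.53 Fn 1.02 Fz 4.69 grip 0.04385158091985303
15.47 along 0.5868 n -0.1299 z 0.2122 yaw -11.019999999999996 tilt [-0.0058  0.0022] Fal -9.91 Fn -0.18 Fz 4.23 grip 0.04343147328102495
15.72 along 0.5872 n -0.1299 z 0.2122 yaw -11.019999999999996 tilt [-0.0062  0.0023] Fal -11.22 Fn -0.25 Fz 4.57 grip 0.04362717234610342
```

```bash
P='python3 -m pendant'
$P '[[[-0.0025,0,0,0,0,0,0.7],[0,0,0,0,0,0,0.7]]]' >/dev/null; python3 e.py
$P '[[[0.01,0,0,0,0,0,0.7],[0.02,0,0,0,0,0,0.7],[0.04,0,0,0,0,0,0.7],[0.12,0,0,0,0,0,0.7],[0,0,0,0,0,0,0.7],[0,0,-0.2,0,0,0,0.7],[0,0,-0.25,0,0,0,0.7],[0,0,-0.25,0,0,0,0.7],[0,0,-0.25,0,0,0,0.7],[0,0,0,0,0,0,0.7],[0,0,0,0,0,0,0.7]]]'; python3 e.py
```

```text
15.97 along 0.5876 n -0.1299 z 0.2122 yaw -11.019999999999996 tilt [-0.0066  0.0024] Fal -11.4 Fn -0.14 Fz 5.7 grip 0.04403331135063461
time: 17.35
position: [0.5162, -0.2331, 0.402]
ee_rot: [0.096, 0.995, 0.0, -0.0]
contact_force: [-0.3, -0.1, -2.0]
grip_width: 0.0436
gripper_force: 82.7
17.35 along 0.5513 n -0.1299 z 0.402 yaw -11.040000000000006 tilt [-0.0004  0.0004] Fal -0.24 Fn -0.19 Fz -1.95 grip 0.043563581266222236
```

```bash
P='python3 -m pendant'
$P '[[[0.06,0.16,0,0,0,0,0.7],[0.08,0.25,0,0,0,0,0.7],[0.08,0.25,0,0,0,0,0.7],[0.08,0.25,0,0,0,0,0.7],[0.08,0.25,0,0,0,0,0.7],[0.08,0.25,0,0,0,0,0.7],[0.08,0.25,0,0,0,0,0.7],[0.08,0.25,0,0,0,0,0.7],[0.08,0.25,0,0,0,0,0.7],[0.107,0.25,0,0,0,0,0.7],[0,0,0,0,0,0,0.7],[0,0,0,0,0,0,0.7]]]'; python3 c.py w5 mat:0.004 block:0.25
```

```text
time: 18.85
position: [0.4497, 0.2707, 0.4009]
ee_rot: [0.096, 0.995, -0.001, -0.001]
contact_force: [0.4, -0.0, -1.2]
grip_width: 0.0437
gripper_force: 82.7
mat mark 0.96 [256.6 162.1] [0.4523 0.2706 0.004 ]
mat trace 0.82 [261. 159. 111.  78.] [449.4 272.4] [150.2 110.2] 76.8 [0.4314 0.2759]
block mark 0.67 [148.  286.7] [0.4528 0.2095 0.25  ]
block mark 0.64 [258.4 236.1] [0.4335 0.2744 0.25  ]
block trace 0.71 [257. 251.  96. 167.] [447.2 270. ] [47.2 99. ] 169.0 [0.441  0.2713]
block trace 0.54 [137. 284.  48.  20.] [446.2 202.4] [11.2 28.1] 92.0 [0.4462 0.1992]
19.1 [0.4504 0.2699 0.4025] xyaw 168.85 z [-3.e-04 -2.e-04 -1.e+00] F [ 0.77 -0.12 -1.2 ] eye [0.368 0.286 0.371]
```

View pics/w5.png

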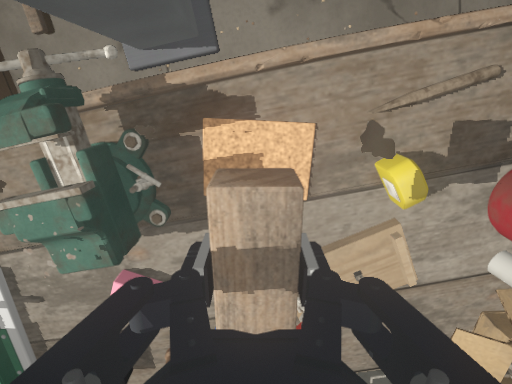

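The held block is centred over the mat at about (258,160) px, and both centres measure near (0.450, 0.271). I'll lower it, release and retreat.

```bash
P='python3 -m pendant'
$P '[[[0,0,0.2,0,0,0,0.7],[0,0,0.25,0,0,0,0.7],[0,0,0.25,0,0,0,0.7],[0,0,0.2,0,0,0,0.7],[0,0,0.12,0,0,0,0.7],[0,0,0.04,0,0,0,0.7],[0,0,0.015,0,0,0,0.7],[0,0,0.01,0,0,0,0.7],[0,0,0,0,0,0,0.7]]]'; python3 e.py
```

```text
time: 20.23
position: [0.4504, 0.271, 0.1866]
ee_rot: [0.096, 0.995, 0.0, 0.001]
contact_force: [0.8, 0.0, -0.7]
grip_width: 0.0439
gripper_force: 82.7
20.23 along 0.3902 n 0.3522 z 0.1866 yaw -11.040000000000006 tilt [0.0016 0.0005] Fal 0.79 Fn 0.2 Fz -0.67 grip 0.04393397983324191
```

```bash
P='python3 -m pendant'
$P '[[[0,0,0.005,0,0,0,0.7],[0,0,0.005,0,0,0,0.7],[0,0,0.003,0,0,0,0.7],[0,0,0,0,0,0,0.7]]]'; python3 e.py
```

```text
time: 20.72
position: [0.4501, 0.271, 0.1839]
ee_rot: [0.096, 0.995, -0.0, 0.0]
contact_force: [-3.5, -1.0, 5.3]
grip_width: 0.0435
gripper_force: 83.8
20.73 along 0.3899 n 0.3522 z 0.1839 yaw -11.030000000000001 tilt [ 0. -0.] Fal -3.21 Fn -1.63 Fz 5.3 grip 0.04354049783906224
```

Contact with the mat is confirmed, so I'll open gradually and go up.

```bash
P='python3 -m pendant'
$P '[[[0,0,0,0,0,0,0.3],[0,0,0,0,0,0,0],[0,0,0,0,0,0,0],[0,0,0,0,0,0,0],[0,0,0,0,0,0,0],[0,0,-0.1,0,0,0,0],[0,0,-0.2,0,0,0,0],[0,0,-0.25,0,0,0,0],[0,0,-0.25,0,0,0,0],[0,0,-0.2,0,0,0,0],[0,0,0,0,0,0,0],[0,0,0,0,0,0,0]]]'; python3 c.py w6 mat:0.004 block:0.038; cat > f.py <<'E'
from h import *
cal=get_calibration("top"); im=capture("top")
for q,z in (("slide",.045),("face",.0475),("tape",0),("oiler",0)): print(q,[(round(d["p"],2),at(cal,d["location"],z).round(3)) for d in mark_of("top",q)[:2]])
w=cv2.imread("pics/w6.png"); cv2.imwrite("pics/fin.png",np.hstack([cv2.resize(w,(400,300)),cv2.resize(im[120:240,270:430],(400,300))]))
E
python3 f.py
```

```text
time: 22.22
position: [0.4497, 0.2707, 0.3821]
ee_rot: [0.096, 0.995, -0.0, -0.001]
contact_force: [-0.3, 0.3, 0.3]
grip_width: 0.0849
gripper_force: 0.0
mat mark 0.57 [256.6 163.5] [0.4504 0.2714 0.004 ]
mat trace 0.72 [260. 161. 118.  80.] [449.5 271.6] [151.5 111.1] 76.5 [0.4448 0.2727]
mat trace 0.62 [ 10. 333.  19.  59.] [ 668.7 -214.8] [ 35.  140.9] 149.4 [ 0.6724 -0.2219]
block mark 0.85 [257.4 163.7] [0.4428 0.2737 0.038 ]
block mark 0.83 [110.3 360.7] [ 0.7175 -0.022   0.038 ]
block trace 0.93 [257. 167.  35.  77.] [447.8 271. ] [44.7 89.7] 169.2 [0.4459 0.2716]
block trace 0.58 [109. 365.  38.  39.] [726.1 -34.7] [65.9 85. ] 171.7 [ 0.7331 -0.03  ]
22.475 [0.4497 0.2708 0.3817] xyaw 168.96 z [-2.5e-03 -8.0e-04 -1.0e+00] F [ 0.42  1.25 -0.09] eye [0.368 0.286 0.352]
slide [(0.48, array([ 0.591, -0.234,  0.045]))]
face [(0.53, array([ 0.593, -0.236,  0.048]))]
tape [(0.76, array([0.517, 0.463, 0.   ]))]
oiler [(0.79, array([ 0.547, -0.446,  0.   ]))]
```

View pics/fin.png

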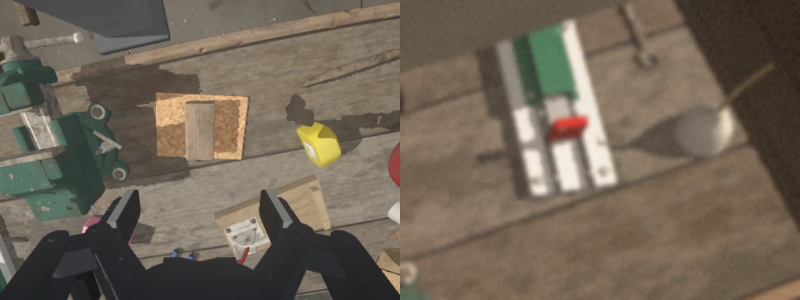

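The final view shows the block flat in the middle of the mat, at about (200,130) in the left half. The slide has gone well into the hood (red head at about (567,129) in the right half), and the tape and oil can haven't moved.

```bash
python3 -c "
from plant import *
print(close_job())"
```

```text
the job is handed in; nothing more can be done
None
```

The job is handed in: I pushed the slide about 34 mm until it met the sprung stop (last push read about 11.4 N, limit 20 N) and laid the block flat within about 2 mm of the mat's middle; the tape and oil can looked unmoved, I did not re-check the spool, and no verdict came back.

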